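# Unlock the push dispenser and hold it unlocked

### The job

Get the white push dispenser ready for me to swap its refill: first press the raised front edge of the drip grille under it down until the grille sits level in its tray. Then take the dispenser's key (the one with the widest, flat rectangular head) out of the slotted wooden rack, push it fully home into the lock on top of the dispenser, wiggling it past the sticky pins if it binds, and turn it a quarter turn clockwise to the stop. Finish while still gripping the key and holding it turned against its spring, so the latch stays drawn back while I open the cover; leave the other two keys in the rack and everything else on the bench where it is.

Things in the scene. Friction and masses are not known exactly. Their poses are not given: they have to be found in the camera images.
- key: The dispenser's key, upright in any of the rack's 3 slots. Black head: rectangular block 34 wide (x) x 11 thick (y) x 40 high, the widest of the three. Below it a steel blade 14 wide (x) x 5 thick (y) x 32 long, last 8 mm tapering to 7 x 2.5. Origin: centre of the head's underside; z up. 45 g. Grip across the 11 mm, 26 mm above the origin, so the fingertips clear what is below.
- key_tip (a point): The end of the key's blade, on its axis, 32 mm below the head's underside.
- lock_mouth (a point): Centre of the lock's round steel face (33 mm across) on the dispenser's top, 258 mm above the bench. z up. Keyway: slot 16 long (x) x 7 wide (y), 38 deep; this frame turns with the lock. The key enters straight down, blade width along x, either way round, until its head sits on the face. Three sticky spring pins reach 3.5 mm in from the +x end: 5 to 12 N down to pass.
- lock (a joint): Turn of the lock, rad: 0 at rest, growing clockwise seen from above, hard stop at 1.571 (a quarter turn). A spring returns it to 0 when let go: 0.02 N m at the start, 0.08 N m at the stop. Turning it draws the small steel latch tongue on the dispenser's top back by 9 mm. Key and slot have about 0.17 rad of play each way, so the hand turns 0.1 to 0.2 rad further than the lock.
- dispenser: White push dispenser 96 (x) x 104 (y) mm, from 106 to 252 mm above the bench, on a low tiled splashback wall. Fixed; place and heading vary. Origin: on the bench straight under the lock's axis; z up; front faces -y. Housing y=-52 to +52 mm; its grey push bar stands out to y=-61, 113 to 159 mm up. Wall behind: x=-223 to +223, y=+56 to +82 mm, 270 high.
- tray: White drip tray under and ahead of the dispenser, 150 wide (x) x 180 long (y) x 22 high, walls 6 mm, fixed to the bench. Origin: centre of its underside, about 65 mm ahead of the lock's axis; its front is at -y, so the front 95 mm or so lie clear of the dispenser above. Ledges inside, 16 mm above its underside, carry the grille at front and rear.
- grille: Loose slotted steel plate in the tray, 134 (x) x 164 (y) x 5 mm, 220 g, front margin (-y) solid, 26 mm wide. Origin: centre of its underside; z up. At the start the front edge stands 9 mm high on two rubber friction studs (50 mm either side of the middle). About 8 N down on the middle of the front margin drives them in; they stay. Seated: top 21 mm above the tray's underside, 1 mm below its rim.
- grille_front_left (a point): Point on the grille's top, front margin, 60 mm to -x of the middle and 7 mm behind the front edge. Seated: 21 mm above the tray's underside.
- grille_front_right (a point): The same, 60 mm to +x of the middle.
- grille_rear (a point): Point on the grille's top, middle of its rear edge, 7 mm inside. Seated: 21 mm above the tray's underside.
- rack: Wooden key rack 190 long (x) x 56 wide (y) x 50 mm high, fixed, with three vertical slots (17.5 x 8 mm, long side along x) at x=-60, 0 and +60 mm; each key hangs by its blade with its head on the rack's top. Origin: centre of its underside; z up.
- key_round: Another key in the rack, not the dispenser's: round black knob head 28 mm across, 30 high. Origin: centre of the head's underside. Leave it.
- key_small: Another key in the rack, not the dispenser's: small black head 19 wide x 10 thick x 20 high. Origin: centre of the head's underside. Leave it.
- mug_a: Clear glass mug, 76 mm across, 90 high, handle at +y. Origin: centre of its underside. Bystander.
- mug_b: The other clear glass mug, the same. Bystander.
- strainer: Stainless tea strainer: bowl 72 to 77 mm across, 33 high, thin handle 95 mm long to -x. Origin: under the bowl's centre. Bystander.
- tin: Round steel tin with a dark screw-top lid, 88 mm across, 78 high. Origin: centre of its underside. Bystander.
- coaster: Red plastic coaster, disc 94 mm across, 6 thick, on the bench. Origin: centre of its underside. Bystander.
- spoon: Steel teaspoon, about 150 mm long, lying along its x, bowl to +x. Origin: on the bench under its shaft. Bystander.
Not all that is in view belongs to the job. What is shaped like the key but red, turquoise or yellow is not meant.

How it is judged:
By the outcome, as a careful person would: the job done as asked, in the order asked, and still so for the second after the job is handed in, while the arm keeps its last pose, push and grip.
It also fails if it takes over 72 s, if anything falls off the work surface, if the arm or the gripper's body presses on something with over 40 N, if the wrist force passes 120 N, or if a joint passes its speed limit or range.

### The arm

A 7-joint arm with a two-finger parallel gripper is mounted at the origin on the work surface. World frame = base frame: x ahead of the robot, y to its left, z up, the work surface at z = 0. Lengths are in m, angles in rad, forces in N, time in s.
With the tool pointing down it reaches from about 0.425 to 0.925 m from the base axis. Payload 6.8 kg.
Tool frame: the origin (TCP) lies on the centre line of the jaws, within the pads' length; the fingertips stand 25 mm ahead of it and the grasp point (between the pads) lies 6 mm ahead of it; z points along the fingers, y is the line along which they close (so a half turn about z gives the same grasp; the last joint's range is limited). The gripper opens to 85 mm and grips with 20 to 120 N. Pads are 22 mm wide; open, the fingers measure 114 mm over their backs; the gripper's body (76 mm by 85 mm) begins 54 mm behind the grasp point. The pads swing forward as they close: fully open they stand 13 mm farther back than shut.
Start: joints at [-1.261, 0.477, 0.022, 1.555, -0.011, 1.109, -0.083], TCP at [0.274, 0.617, 0.256] pointing down, gripper open.
Joint ranges: [-2.96, 2.96], [-0.34, 2.1], [-1.41, 1.46], [0.24, 2.44], [-1.37, 4.51], [0.17, 1.92], [-2.96, 2.96]. Speed limits (rad/s): [2.39, 2.39, 3.14, 3.14, 3.14, 3.14, 3.14].

### API

Orientations are given as a rotation vector (axis times angle).
In Python, from bench import status, imaging, workorder gives the robot as it stands.
- The arm moves only by the tool send_rows, never from a script. Its argument "steps" is a list of rows, each an object of numbers: "dx", "dy", "dz": the shift along the tool's x, y, z in cm; "yaw": the turn about the tool's z in degrees; "gripper": the opening, from 0 (shut) to 1 (fully open). A call has 1 to 5 rows; each row is the pose to reach, as a shift and turn from the pose commanded when the call began, along the tool's axes at that moment; what a row does not reach only later rows make up. A row lasts 1/8 s, in which the tool goes at most 62.5 mm and 10.7 degrees, less where a joint would pass 70% of its speed; a pose out of reach is approached as far as the arm can. A call with a gripper value outside its range is refused whole. The fingers move at their own pace and stop on an object; "force" is the grip in N (left out, the last holds). Time passes only in rows, so rows that repeat a pose let the fingers close. It gives the time, the measured TCP pose, the force, the opening and the grip force at its end, in the units of the state.
- status.get_obs(): the state, without advancing time (a new reading comes with each control period).
- imaging.grab_frame(name): name is "scene" or "side" or "wrist"; returns a dict with "color" (420x560x3 uint8, red, green, blue), "depth" (420x560 float32, m along the optical axis (not along the pixel's ray), 0 where there is no reading), "K" (3x3 intrinsics, pixels), "k1" (the pictures are not rectified: a ray, as slopes to the right and down, at radius r is drawn at 1 + k1 r^2 times it, then the intrinsics apply), "R" (3x3) and "t" (3): a world point X has camera coordinates R X + t. Camera axes: x right, y down, z forward; pixel columns grow to the right and rows downward; lengths in m; the calibration is good to about 2 mm. A picture is of the moment at which its call begins.
- workorder.hand_in(): hands the job in; it is judged then, once.
The state is a dict: "clock": time; "joints": joint angles; "qvel": joint speeds; "tau": joint torques, N m; "tcp_pos": TCP position; "orientation": TCP orientation; "contact_force": force on the tool from outside, world axes, zero at the start; "moment": the same for the moment, N m; "grip_width": finger opening in m; "gripper_force": force on a finger pad.
Only numpy, scipy, OpenCV 4.12 (cv2) and the standard library are available. Lean on these libraries where they do the work, as an engineer would, in place of code of your own. Each camera call takes 0.05 s, during which the arm holds its last target. There are 200 camera calls.

## Working session

There is one attempt and no reset: what is moved stays moved. The work goes in short steps, Python scripts to look and compute and a tool call to move; the robot and the scene stay as the last step left them, time stands still between calls to the robot, and variables do not carry over. Pictures are saved under pics/ and viewed, at most 10 in all, crops included, and the job is handed in when it is done.

Besides the shell and the picture viewer there is one more tool, called as name(argument=value, ...), one argument or row to a line, values as JSON. send_rows: Moves the arm, as the interface text tells. Its arguments: {"type":"object","properties":{"steps":{"type":"array"},"force":{"type":"number"}},"required":["steps"]}

```bash
mkdir -p pics; ls
cat > h.py <<'E'
import numpy as np, cv2
from bench import status, imaging, workorder
def grab(n,save=None):
    f=imaging.grab_frame(n)
    if save: cv2.imwrite('pics/'+save,f['color'][:,:,::-1])
    np.savez('f_%s.npz'%n,**f); return f
def load(n): return dict(np.load('f_%s.npz'%n))
def rays(f,px):
    px=np.asarray(px,float).reshape(-1,2); K=f['K']
    d=np.array([float(f['k1']),0,0,0])
    u=cv2.undistortPoints(px.reshape(-1,1,2),K,d).reshape(-1,2)
    c=np.c_[u,np.ones(len(u))]
    return -f['R'].T@f['t'], c@f['R'], c
def onplane(f,px,z):
    o,d,_=rays(f,px); return o+d*((z-o[2])/d[:,2])[:,None]
def depthpt(f,px):
    px=np.asarray(px).reshape(-1,2); o,d,_=rays(f,px)
    return o+d*f['depth'][px[:,1].astype(int),px[:,0].astype(int)][:,None]
def proj(f,X):
    X=np.asarray(X,float).reshape(-1,3); d=np.array([float(f['k1']),0,0,0])
    return cv2.projectPoints(X,cv2.Rodrigues(f['R'])[0],f['t'].reshape(3),f['K'],d)[0].reshape(-1,2)
def cloud(f):
    h,w=f['depth'].shape; v,u=np.mgrid[:h,:w]; px=np.c_[u.ravel(),v.ravel()]
    return depthpt(f,px).reshape(h,w,3)
E
python3 - <<'E'
from h import *
a=grab('scene','s1.png'); b=grab('side','d1.png'); c=grab('wrist','w1.png')
for f in (a,b,c): print(f['K'].tolist(),f['k1'],(-f['R'].T@f['t']).round(3),f['R'][2].round(2))
cv2.imwrite('pics/all.png',np.vstack([np.hstack([cv2.resize(x['color'],(400,300)) for x in (b,c)])])[:,:,::-1])
o=status.get_obs(); print(o)
E
```

```text
pics
[[446.9804228703977, 0.0, 286.13620450318814], [0.0, 446.9804228703977, 204.04026642446675], [0.0, 0.0, 1.0]] -0.012092485226024557 [ 1.375 -0.454  0.82 ] [-0.72  0.39 -0.58]
[[543.8432718035167, 0.0, 280.68751278636364], [0.0, 543.8432718035167, 210.28221928004086], [0.0, 0.0, 1.0]] -0.1665710244564201 [ 0.314 -0.98   1.186] [ 0.19  0.68 -0.71]
[[316.8645634582789, 0.0, 281.1971441275805], [0.0, 316.8645634582789, 207.75816897226085], [0.0, 0.0, 1.0]] -0.06854510882439671 [0.202 0.647 0.373] [ 0.28 -0.12 -0.95]
{'clock': 0.15, 'joints': array([-1.26109027,  0.47764549,  0.02235744,  1.55618216, -0.01146696,
        1.10933514, -0.08310568]), 'qvel': array([-0.00070774, -0.00089855,  0.00059157, -0.00323766,  0.00128394,
       -0.00138467,  0.0008568 ]), 'tau': array([ 3.51327144e-03, -5.96921682e+01,  1.61067545e+00, -2.81490219e+01,
        1.26827459e-02,  6.58280493e-03, -5.87355999e-06]), 'tcp_pos': array([0.27373412, 0.61655137, 0.25554343]), 'orientation': array([-6.51463713e-01, -3.07313551e+00,  2.24996727e-03]), 'contact_force': array([0.28661458, 0.00034538, 0.27999538]), 'moment': array([0.05582074, 0.02996682, 0.0589893 ]), 'gripper_force': 0.0, 'grip_width': 0.0853140164926879}
```

View pics/s1.png

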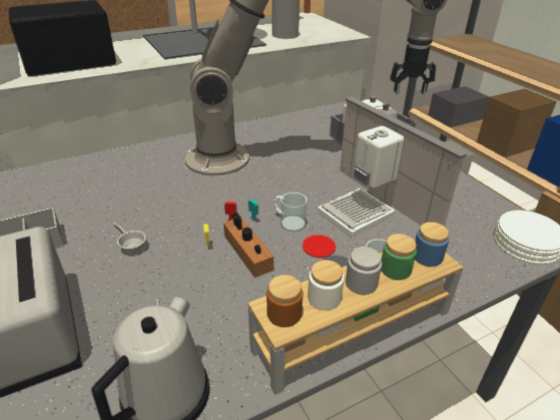

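View pics/d1.png

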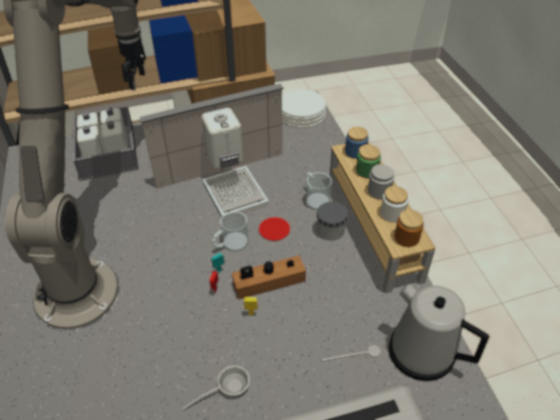

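The scene view shows the dispenser at about (378,155), the tray at (355,210) and the rack at (248,245). The side view shows the dispenser at (222,135), the tray at (235,190) and the rack at (270,277). The side view's key candidates are black heads at (246,272), (268,268) and (290,263). Red (213,280), turquoise (217,261) and yellow (250,304) are decoys. An enlarged crop will confirm which black head is the key.

Run:
```python
from h import *
a=load('scene');b=load('side')
ca=cv2.resize(a['color'][195:285,205:295],(400,400),interpolation=cv2.INTER_CUBIC)
cb=cv2.resize(b['color'][240:310,225:315],(400,311),interpolation=cv2.INTER_CUBIC)
da=cv2.resize(a['color'][90:240,310:460],(400,400),interpolation=cv2.INTER_CUBIC)[:289]
db=cv2.resize(b['color'][95:220,190:280],(400,555),interpolation=cv2.INTER_CUBIC)[:600]
L=np.vstack([cb,da]);R=cv2.resize(b['color'][95:225,180:280],(400,520),interpolation=cv2.INTER_CUBIC)
R=np.vstack([R,np.zeros((80,400,3),np.uint8)])
cv2.imwrite('pics/crop1.png',np.hstack([L,R])[:,:,::-1])
for f,pts in ((a,[(378,150),(355,210),(375,132),(365,98)]),(b,[(222,120),(235,190),(246,272),(268,267),(290,263),(270,280)])):
    print(depthpt(f,pts).round(3))
```

```text
[[ 0.542  0.279  0.235]
 [ 0.511  0.251  0.02 ]
 [ 0.485  0.307  0.258]
 [-0.57   1.1   -0.169]]
[[ 0.495  0.304  0.26 ]
 [ 0.506  0.249  0.028]
 [ 0.458 -0.114  0.078]
 [ 0.516 -0.115  0.079]
 [ 0.577 -0.111  0.07 ]
 [ 0.516 -0.131  0.044]]
```

View pics/crop1.png

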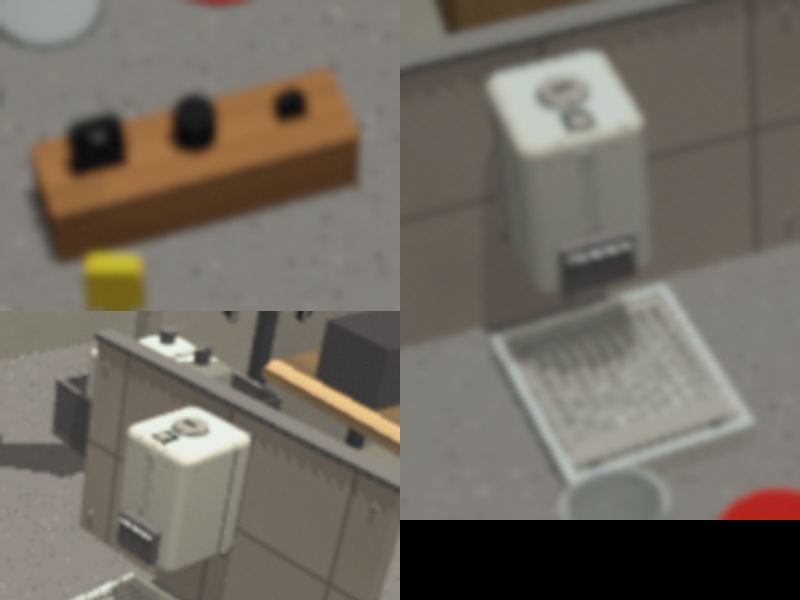

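The key is the left head in the side view, at (246,272). It is the widest, flat and rectangular. The middle head (268,268) is the round knob and the right one (290,263) is the small key. Next I measure everything.

```bash
cat > meas.py <<'E'
from h import *
def rect(P):
    (c,s,an)=cv2.minAreaRect(P[:,:2].astype(np.float32)*1000); return np.round(c,1),np.round(s,1),round(an,2)
def run(names=('scene','side')):
  for n in names:
    f=load(n);C=cloud(f);hsv=cv2.cvtColor(f['color'],cv2.COLOR_RGB2HSV);H,S,V=cv2.split(hsv)
    x,y,z=C[...,0],C[...,1],C[...,2]
    near=lambda cx,cy,r:(np.hypot(x-cx,y-cy)<r)&(f['depth']>0)
    print(n)
    m=near(.516,-.12,.13)&(abs(z-.05)<.006)&(S>90)
    if m.sum()>30: print(' rack top',m.sum(),rect(C[m]),np.median(z[m]).round(4))
    m=near(.495,.30,.09)&(abs(z-.254)<.007)
    if m.sum()>30: print(' disp top',m.sum(),rect(C[m]),np.median(z[m]).round(4))
    m=near(.51,.22,.2)&(z>.006)&(z<.04)
    if m.sum()>30: print(' tray',m.sum(),rect(C[m]))
    m=near(.495,.36,.25)&(abs(z-.2)<.05)
    # wall front: fit line to far points
    w=near(.5,.36,.3)&(z>.13)&(z<.25)&(~near(.495,.3,.085))&(y>.28)
    if w.sum()>50:
        P=C[w][:,:2]; l=cv2.fitLine((P*1000).astype(np.float32),cv2.DIST_HUBER,0,.01,.01).ravel(); print(' wall',w.sum(),np.degrees(np.arctan2(l[1],l[0])).round(2),l[2:].round(1))
    # dark key heads
    m=((V<60)&near(.516,-.113,.11)&(z>.045)).astype(np.uint8)
    nn,lab,st,ce=cv2.connectedComponentsWithStats(m)
    for i in range(1,nn):
        if st[i,4]>15:
            q=C[(lab==i)]; t=q[q[:,2]>q[:,2].max()-.008]; print(' head',ce[i].round(1),st[i,4],'zmax',q[:,2].max().round(3),rect(t),rect(q))
    # lock
    m=(V<200)&near(.495,.305,.05)&(z>.24)
    m=((V<np.median(V[near(.495,.305,.05)&(z>.24)])-25)&near(.495,.305,.05)&(z>.24)).astype(np.uint8)
    nn,lab,st,ce=cv2.connectedComponentsWithStats(m)
    for i in range(1,nn):
        if st[i,4]>8: print(' dark on top',ce[i].round(1),st[i].tolist(),onplane(f,ce[i],.258).round(4))
if __name__=='__main__': run()
E
python3 meas.py
```

```text
scene
 rack top 827 (array([ 507.2, -141.9]), array([227.1, 124.6]), 2.69) 0.0498
 disp top 579 (array([496.2, 329.1]), array([ 94.8, 113.9]), 4.48) 0.2518
 tray 2735 (array([513.5, 209. ]), array([228.2, 363.2]), 6.47)
 wall 3112 6.32 [545.  387.1]
 head [236.9 220.5] 89 zmax 0.092 (array([ 461. , -112.5]), array([33. ,  9.7]), 8.01) (array([ 463.1, -112.6]), array([37.1, 10.2]), 5.17)
 head [246.8 234. ] 96 zmax 0.082 (array([ 525. , -108.7]), array([22.3, 23.6]), 27.17) (array([ 526.2, -109.6]), array([22. , 25.9]), 41.73)
 head [257.2 248.9] 28 zmax 0.071 (array([ 585.6, -106.7]), array([15.7,  7.7]), 1.22) (array([ 584.8, -106.7]), array([17.2,  7.7]), 1.34)
 dark on top [377.7 134.6] [367, 130, 21, 10, 112] [[0.502  0.3039 0.258 ]]
 dark on top [367.2 141.6] [358, 136, 20, 12, 45] [[0.5234 0.2523 0.258 ]]
 dark on top [388.8 145. ] [387, 144, 5, 3, 9] [[0.5647 0.293  0.258 ]]
side
 rack top 1029 (array([ 520.2, -139.5]), array([190.9, 124.2]), 3.25) 0.0496
 disp top 660 (array([492.3, 328.4]), array([ 91.7, 119.7]), 7.58) 0.2527
 tray 2714 (array([506. , 209.4]), array([378.3, 375.8]), 12.07)
 wall 3313 6.6 [469.6 381.2]
 head [290.  263.2] 23 zmax 0.075 (array([ 577.8, -107.7]), array([ 7.8, 10.7]), 77.42) (array([ 577.9, -108.3]), array([ 9.2, 10.6]), 73.56)
 head [268.3 267.5] 82 zmax 0.084 (array([ 518.8, -110.4]), array([22. , 18.3]), 75.14) (array([ 517.8, -112. ]), array([22.4, 22.4]), 37.68)
 head [246.2 272.2] 118 zmax 0.096 (array([ 458.1, -112.7]), array([10.9, 25.9]), 89.96) (array([ 457.6, -113.1]), array([30.1, 15.5]), 7.99)
 dark on top [221.4 120.6] [214, 115, 15, 13, 116] [[0.4928 0.304  0.258 ]]
 dark on top [235.1 128.2] [231, 127, 8, 3, 14] [[0.5231 0.2564 0.258 ]]
 dark on top [220.6 132.1] [213, 130, 16, 5, 23] [[0.4798 0.2504 0.258 ]]
```

```bash
cat >> h.py <<'E'
from scipy.spatial.transform import Rotation as Ro
def go(p,head=None,o=None):
    """print tool-frame shift (cm) to world TCP p and yaw (deg) to tool-x heading"""
    o=o or status.get_obs(); R=Ro.from_rotvec(o['orientation']).as_matrix()
    h0=np.degrees(np.arctan2(R[1,0],R[0,0]))
    d=R.T@(np.asarray(p)-o['tcp_pos'])*100
    yaw=0 if head is None else (h0-head+180)%360-180
    print('at',o['tcp_pos'].round(4),'head',h0.round(2),'z',R[:,2].round(3),'-> dxyz cm',d.round(2),'yaw',np.round(yaw,1),'t',round(o['clock'],2))
E
python3 - <<'E'
from h import *
go([.274,.617,.42]); go([.51,.22,.42],186.5)
b=load('side');a=load('scene')
print(onplane(b,[(235,241),(235,222),(318,201)],0).round(3),onplane(a,[(293,223)],0).round(3))
E
```

```text
at [0.2737 0.6166 0.2555] head 156.06 z [-0.    -0.001 -1.   ] -> dxyz cm [-1.000e-02  3.000e-02 -1.645e+01] yaw 0 t 0.15
at [0.2737 0.6166 0.2555] head 156.06 z [-0.    -0.001 -1.   ] -> dxyz cm [-37.69 -26.68 -16.4 ] yaw -30.4 t 0.15
[[0.463 0.067 0.   ]
 [0.48  0.142 0.   ]
 [0.748 0.157 0.   ]] [[0.46  0.065 0.   ]]
```

send_rows(
  steps=[
    {"dz": -6, "gripper": 0},
    {"dz": -12},
    {"dz": -16.5},
    {"dx": -3.5, "dy": -2.5, "dz": -16.5, "yaw": -8},
    {"dx": -8, "dy": -5.5, "dz": -16.5, "yaw": -15},
  ],
)

```text
validation failed for argument at $.st...
```

send_rows(
  steps=[
    {"dx": -5, "dy": -2, "yaw": -8},
    {"dx": -10, "dy": -4, "yaw": -15},
    {"dx": -15, "dy": -5.5, "yaw": -15},
    {"dx": -20, "dy": -7, "yaw": -15},
    {"dx": -25, "dy": -9, "yaw": -15},
  ],
)

```text
validation failed for argument at $.st...
```

Run:
```python
from h import *
go([.51,.22,.42],186.5)
```

```text
at [0.2737 0.6166 0.2555] head 156.06 z [-0.    -0.001 -1.   ] -> dxyz cm [-37.69 -26.68 -16.4 ] yaw -30.4 t 0.15
```

send_rows(
  steps=[
    {"dx": 0, "dy": 0, "dz": -6, "yaw": 0, "gripper": 0},
    {"dx": 0, "dy": 0, "dz": -12, "yaw": 0, "gripper": 0},
    {"dx": 0, "dy": 0, "dz": -16.5, "yaw": 0, "gripper": 0},
    {"dx": -3.5, "dy": -2.5, "dz": -16.5, "yaw": -8, "gripper": 0},
    {"dx": -8, "dy": -5.5, "dz": -16.5, "yaw": -15, "gripper": 0},
  ],
)

```text
clock: 0.78
tcp_pos: [0.3242, 0.5342, 0.4213]
orientation: [-0.234, -3.133, -0.001]
contact_force: [1.5, -0.5, 0.5]
grip_width: 0.0001
gripper_force: 0.0
```

send_rows(
  steps=[
    {"dx": -4, "dy": -4.5, "dz": 0, "yaw": -5, "gripper": 0},
    {"dx": -8, "dy": -9, "dz": 0, "yaw": -10, "gripper": 0},
    {"dx": -12, "dy": -14, "dz": 0, "yaw": -15, "gripper": 0},
    {"dx": -16, "dy": -19, "dz": 0, "yaw": -15, "gripper": 0},
    {"dx": -20, "dy": -23.5, "dz": 0, "yaw": -15, "gripper": 0},
  ],
)

```text
clock: 1.4
tcp_pos: [0.4859, 0.2696, 0.4212]
orientation: [0.166, -3.137, -0.0]
contact_force: [1.5, 0.7, -0.0]
grip_width: 0.0002
gripper_force: 0.0
```

send_rows(
  steps=[
    {"dx": 0, "dy": -4, "dz": 0, "yaw": 0, "gripper": 0},
    {"dx": 0, "dy": -4, "dz": 0, "yaw": 0, "gripper": 0},
    {"dx": 0, "dy": -4, "dz": 0, "yaw": 0, "gripper": 0},
  ],
)

```text
clock: 1.78
tcp_pos: [0.4891, 0.2327, 0.4212]
orientation: [0.167, -3.137, -0.001]
contact_force: [-0.1, 0.7, -0.5]
grip_width: 0.0004
gripper_force: 0.0
```

Run:
```python
from h import *
go([.51,.22,.42],186.5); grab('wrist','w2.png')
print(status.get_obs()['joints'].round(2))
```

```text
at [0.4891 0.2327 0.4212] head -173.89 z [-0.     0.001 -1.   ] -> dxyz cm [-1.94 -1.49  0.12] yaw -0.4 t 1.77
[-0.71  0.14  0.17  1.65 -0.02  1.35  1.14]
```

View pics/w2.png

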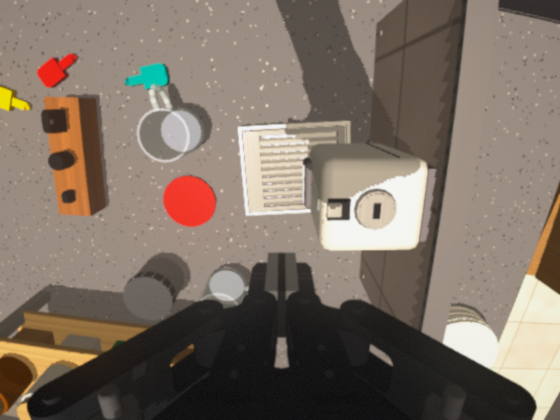

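The wrist view shows the lock disc at (376,210) with its slot at (376,211) and the latch at (338,209). The tray's front corners are at (240,128) and (247,215), and the rack's three heads are at the left. I'll compute positions from these.

Run:
```python
from h import *
f=load('wrist');C=cloud(f);hsv=cv2.cvtColor(f['color'],cv2.COLOR_RGB2HSV);V=hsv[...,2];S=hsv[...,1]
# lock disc
m=np.zeros(V.shape,np.uint8);m[180:240,352:402]=1
print('V',V[210,352:402:2])
d=((V<205)&(m>0)).astype(np.uint8)
n,l,st,ce=cv2.connectedComponentsWithStats(d);i=1+st[1:,4].argmax()
(ctr,ax,an)=cv2.fitEllipse(max(cv2.findContours((l==i).astype(np.uint8),0,1)[0],key=len))
print('disc',ctr,ax,onplane(f,ctr,.258).round(4),'z depth',np.median(C[205:215,360:366,2]))
s=((V<70)&(m>0)).astype(np.uint8);n,l,st,ce=cv2.connectedComponentsWithStats(s)
for i in range(1,n):
  if st[i,4]>20:
    r=np.argwhere(l==i)[:,::-1];P=onplane(f,r,.258);print('slot',ce[i],st[i,4],cv2.minAreaRect((P[:,:2]*1000).astype(np.float32)))
# housing top rect
z=C[...,2];m=(abs(z-.252)<.006)&(C[...,1]<.37)&(V>120)
P=onplane(f,np.argwhere(m)[:,::-1],.252);print('top',cv2.minAreaRect((P[:,:2]*1000).astype(np.float32)))
# tray corners
t=(V>190)&(S<40)&(z>.01)&(z<.035)
P=onplane(f,np.argwhere(t)[:,::-1],.022);print('tray',t.sum(),cv2.minAreaRect((P[:,:2]*1000).astype(np.float32)))
print('tray corners',onplane(f,[(240,127),(247,215),(350,121)],.022).round(4))
w=(z>.12)&(z<.25)&(C[...,1]>.3)&(np.arange(V.shape[0])[:,None]<130)&(C[...,1]<.42)
q=C[w][:,:2];L=cv2.fitLine((q*1000).astype(np.float32),cv2.DIST_HUBER,0,.01,.01).ravel();print('wall',w.sum(),np.degrees(np.arctan2(L[1],L[0])),L)
r=(S>110)&(abs(z-.05)<.008)&(C[...,1]<0)&(abs(C[...,0]-.515)<.12)
P=onplane(f,np.argwhere(r)[:,::-1],.05);print('rack',r.sum(),cv2.minAreaRect((P[:,:2]*1000).astype(np.float32)))
# grille front heights
for px in [(252,140),(258,205),(255,170)]: print(depthpt(f,[px]).round(4))
```

```text
V [242 171 165 223 218 224 223 221 220 220 205  85  59  58 135 220 218 221
 219 216 218 215 228 245 245]
disc (375.55908203125, 209.68032836914062) (38.83449172973633, 40.989540100097656) [[0.4927 0.3208 0.258 ]] z depth 0.25765438095285786
slot [376.71929825 210.64912281] 57 ((493.8659973144531, 322.3982238769531), (12.157831192016602, 3.7784056663513184), 11.225783348083496)
top ((491.7681884765625, 320.0277099609375), (89.44925689697266, 97.38118743896484), 6.430507659912109)
tray 2389 ((507.1571044921875, 160.28475952148438), (277.43914794921875, 162.3614501953125), 81.74111938476562)
tray corners [[0.4476 0.1614 0.022 ]
 [0.5939 0.1835 0.022 ]
 [0.4196 0.334  0.022 ]]
wall 6725 6.5036697 [9.9356461e-01 1.1326686e-01 3.5128552e+02 3.6508307e+02]
rack 3279 ((519.8641967773438, -105.44760131835938), (189.79273986816406, 62.21733474731445), 2.3511440753936768)
[[0.465  0.1828 0.0312]]
[[0.5722 0.2011 0.0275]]
[[0.5126 0.1914 0.0303]]
```

send_rows(
  steps=[
    {"dx": -2, "dy": -4.2, "dz": 5, "yaw": 0, "gripper": 0},
    {"dx": -2, "dy": -4.2, "dz": 11, "yaw": 0, "gripper": 0},
    {"dx": -2, "dy": -4.2, "dz": 17, "yaw": 0, "gripper": 0},
    {"dx": -2, "dy": -4.2, "dz": 23, "yaw": 0, "gripper": 0},
    {"dx": -2, "dy": -4.2, "dz": 29, "yaw": 0, "gripper": 0},
  ],
)

```text
clock: 2.45
tcp_pos: [0.5134, 0.1943, 0.1294]
orientation: [-0.171, 3.137, 0.002]
contact_force: [0.8, 1.2, -0.8]
grip_width: 0.0003
gripper_force: 0.0
```

Run:
```python
from h import *
go([.513,.193,.063],186.5); a=grab('scene','s2.png');b=grab('side')
L=[.493,.321,.258]
def q(x,y,z,h=np.radians(6.45)):
    return [.493+x*np.cos(h)-y*np.sin(h),.321+x*np.sin(h)+y*np.cos(h),z]
pts=[L,q(-.075,-.155,.022),q(.075,-.155,.022),q(0,-.132,.03)]
out=[]
for f,(x0,y0) in ((a,(300,100)),(b,(170,80))):
    im=f['color'][y0:y0+150,x0:x0+150].copy();im=cv2.resize(im,(400,400),interpolation=cv2.INTER_CUBIC)
    for p in proj(f,pts): cv2.circle(im,tuple(int(v) for v in (p-[x0,y0])*400/150),4,(255,0,255),1)
    out.append(im)
cv2.imwrite('pics/c2.png',np.hstack(out)[:,:,::-1])
```

```text
at [0.5134 0.1943 0.1294] head -173.76 z [ 0.     0.001 -1.   ] -> dxyz cm [ 0.05 -0.13  6.64] yaw -0.3 t 2.45
```

View pics/c2.png

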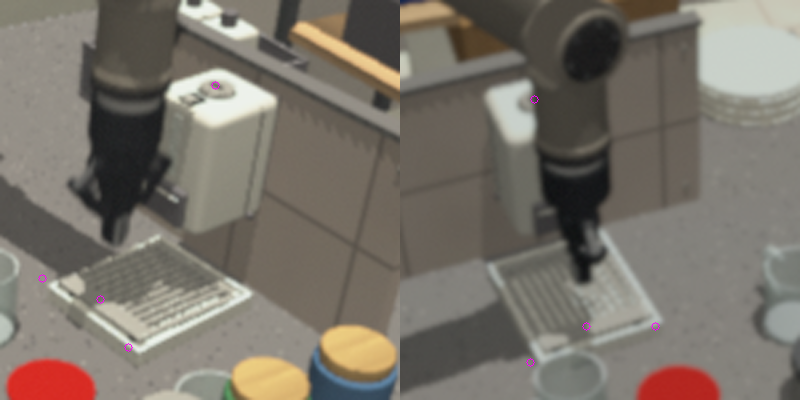

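send_rows(
  steps=[
    {"dx": 0, "dy": 0, "dz": 5, "yaw": 0, "gripper": 0},
    {"dx": 0, "dy": 0, "dz": 6.6, "yaw": 0, "gripper": 0},
    {"dx": 0, "dy": 0, "dz": 7, "yaw": 0, "gripper": 0},
    {"dx": 0, "dy": 0, "dz": 7.3, "yaw": 0, "gripper": 0},
  ],
)

```text
clock: 3.05
tcp_pos: [0.5151, 0.1929, 0.06]
orientation: [-0.166, 3.135, 0.002]
contact_force: [-0.6, -0.3, -0.5]
grip_width: -0.0002
gripper_force: 0.0
```

Run:
```python
from h import *
w=load('wrist');a=load('scene');b=load('side')
R=[rays(w,[(375.6,209.7)]),rays(a,[(381.75,133.4)]),rays(b,[(220.75,118.25)])]
for o,d,_ in R: print((o+d[0]*(.258-o[2])/d[0,2]).round(4))
```

```text
[0.4927 0.3208 0.258 ]
[0.501  0.3187 0.258 ]
[0.4932 0.3161 0.258 ]
```

send_rows(
  steps=[
    {"dx": 0, "dy": 0, "dz": 0.3, "yaw": 0, "gripper": 0},
    {"dx": 0, "dy": 0, "dz": 0.6, "yaw": 0, "gripper": 0},
    {"dx": 0, "dy": 0, "dz": 0.9, "yaw": 0, "gripper": 0},
    {"dx": 0, "dy": 0, "dz": 0.9, "yaw": 0, "gripper": 0},
  ],
)

```text
clock: 3.55
tcp_pos: [0.5146, 0.1924, 0.0499]
orientation: [-0.166, 3.136, 0.001]
contact_force: [-0.1, 0.2, 2.3]
grip_width: -0.0004
gripper_force: 1.5
```

send_rows(
  steps=[
    {"dx": 0, "dy": 0, "dz": 0.2, "yaw": 0, "gripper": 0},
    {"dx": 0, "dy": 0, "dz": 0.4, "yaw": 0, "gripper": 0},
    {"dx": 0, "dy": 0, "dz": 0.6, "yaw": 0, "gripper": 0},
    {"dx": 0, "dy": 0, "dz": 0.6, "yaw": 0, "gripper": 0},
  ],
)

```text
clock: 4.05
tcp_pos: [0.5148, 0.1923, 0.046]
orientation: [-0.165, 3.136, 0.002]
contact_force: [-5.8, -3.1, 28.4]
grip_width: 0.0
gripper_force: 14.3
```

send_rows(
  steps=[
    {"dx": 0, "dy": 0, "dz": -1, "yaw": 0, "gripper": 0},
    {"dx": 0, "dy": 0, "dz": -6, "yaw": 0, "gripper": 0},
    {"dx": 0, "dy": 0, "dz": -12, "yaw": 0, "gripper": 0},
    {"dx": 0, "dy": -6, "dz": -18, "yaw": 0, "gripper": 0.6},
    {"dx": 0, "dy": -12, "dz": -18, "yaw": 0, "gripper": 0.6},
  ],
)

```text
clock: 4.68
tcp_pos: [0.5265, 0.0884, 0.2235]
orientation: [-0.172, 3.131, 0.004]
contact_force: [1.0, -0.7, -0.5]
grip_width: 0.0356
gripper_force: 0.0
```

send_rows(
  steps=[
    {"dx": 0, "dy": 0, "dz": 0, "yaw": 0, "gripper": 0.6},
    {"dx": 0, "dy": 0, "dz": 0, "yaw": 0, "gripper": 0.6},
  ],
)

```text
clock: 4.92
tcp_pos: [0.5246, 0.0876, 0.2201]
orientation: [0.165, -3.137, -0.001]
contact_force: [-0.3, 0.4, 0.3]
grip_width: 0.0518
gripper_force: 0.0
```

Run:
```python
from h import *
w=grab('wrist');go([.458,-.112,.25],184); b=grab('side'); a=grab('scene')
cv2.imwrite('pics/c3.png',np.vstack([np.hstack([cv2.resize(b['color'][150:225,180:280],(400,300),interpolation=cv2.INTER_CUBIC),cv2.resize(a['color'][170:245,305:405],(400,300),interpolation=cv2.INTER_CUBIC)]),np.hstack([cv2.resize(w['color'],(400,300)),np.zeros((300,400,3),np.uint8)])])[:,:,::-1])
h=np.radians(6.45);
# grille heights from each view
for n,f in (('w',w),('a',a),('b',b)):
    C=cloud(f).reshape(-1,3); x=C[:,0]-.505; y=C[:,1]-.255
    u=x*np.cos(h)+y*np.sin(h); v=-x*np.sin(h)+y*np.cos(h)
    for vv in (-.075,-.068,-.06):
        print(n,vv,[ (round(float(np.median(C[s,2])),4),int(s.sum())) for uu in (-.055,-.03,0,.03,.055) for s in [(abs(u-uu)<.012)&(abs(v-vv)<.004)&(C[:,2]<.06)]if s.any()])
```

```text
at [0.5245 0.0884 0.2198] head -173.87 z [-0.001  0.    -1.   ] -> dxyz cm [  8.75 -19.22  -3.02] yaw 2.1 t 4.97
w -0.075 [(0.0207, 199), (0.0209, 189), (0.0206, 170), (0.0206, 155), (0.0207, 167)]
w -0.068 [(0.0208, 193), (0.0209, 188), (0.0205, 169), (0.0207, 160), (0.0208, 146)]
w -0.06 [(0.0208, 185), (0.0208, 177), (0.0206, 166), (0.0209, 155), (0.0206, 153)]
a -0.075 [(0.0205, 12), (0.0199, 11), (0.0209, 11), (0.0208, 14), (0.0208, 15)]
a -0.068 [(0.0212, 10), (0.0202, 14), (0.0203, 13), (0.0213, 15), (0.0215, 14)]
a -0.06 [(0.0206, 13), (0.0207, 14), (0.0208, 11), (0.0209, 14), (0.0202, 13)]
b -0.075 [(0.0225, 16), (0.0205, 17), (0.0209, 17), (0.0215, 14), (0.0205, 20)]
b -0.068 [(0.0229, 20), (0.0206, 13), (0.0213, 12), (0.0198, 15), (0.0216, 15)]
b -0.06 [(0.0202, 11), (0.0205, 18), (0.0207, 17), (0.0195, 13), (0.021, 14)]
```

View pics/c3.png

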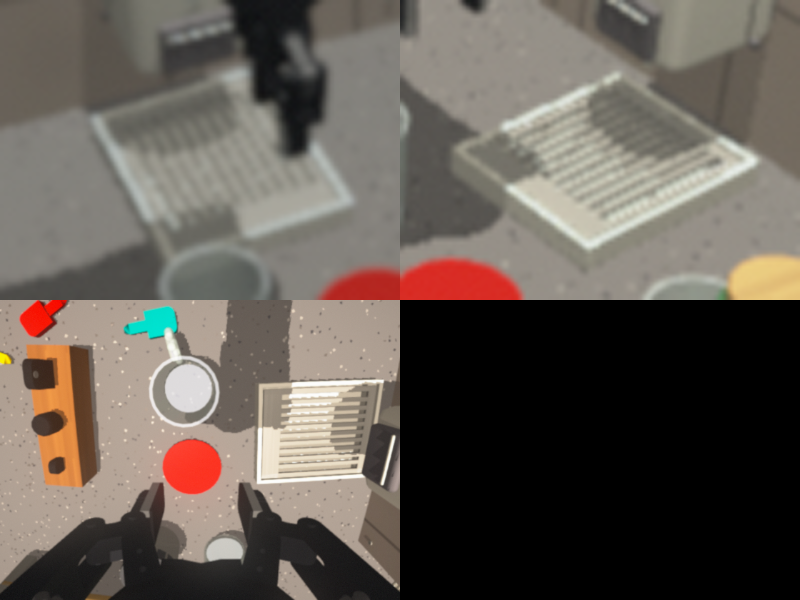

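The grille is level: its front margin reads 0.021 m across in all views. On to the key.

send_rows(
  steps=[
    {"dx": 0.6, "dy": -4, "dz": -2, "yaw": 0, "gripper": 0.6},
    {"dx": 1.6, "dy": -9, "dz": -3, "yaw": 0, "gripper": 0.6},
    {"dx": 3, "dy": -14, "dz": -3, "yaw": 1, "gripper": 0.6},
    {"dx": 4.6, "dy": -19.6, "dz": -3, "yaw": 2, "gripper": 0.6},
    {"dx": 4.6, "dy": -19.6, "dz": -3, "yaw": 2, "gripper": 0.6},
  ],
)

```text
clock: 5.7
tcp_pos: [0.4987, -0.1163, 0.25]
orientation: [0.101, -3.139, 0.002]
contact_force: [-0.1, 0.4, -0.0]
grip_width: 0.0511
gripper_force: 0.0
```

send_rows(
  steps=[
    {"dx": 0, "dy": 0, "dz": 0, "yaw": 0, "gripper": 0.6},
    {"dx": 0, "dy": 0, "dz": 0, "yaw": 0, "gripper": 0.6},
  ],
)

```text
clock: 5.95
tcp_pos: [0.5004, -0.1103, 0.2499]
orientation: [0.117, -3.139, -0.001]
contact_force: [0.6, 0.6, 1.1]
grip_width: 0.0513
gripper_force: 0.0
```

Run:
```python
from h import *
w=grab('wrist','w4.png');go([.458,-.112,.25],184); C=cloud(w);z=C[...,2]
hsv=cv2.cvtColor(w['color'],cv2.COLOR_RGB2HSV);S=hsv[...,1]
r=(S>100)&(abs(z-.05)<.006)&(abs(C[...,1]+.11)<.06)&(abs(C[...,0]-.515)<.12)
P=onplane(w,np.argwhere(r)[:,::-1],.05);print('rack',r.sum(),cv2.minAreaRect((P[:,:2]*1000).astype(np.float32)))
m=(z>.056)&(z<.11)&(abs(C[...,1]+.11)<.05)&(C[...,0]<.62)&(C[...,0]>.42)
n,l,st,ce=cv2.connectedComponentsWithStats(m.astype(np.uint8))
for i in range(1,n):
  if st[i,4]>60:
    q=C[l==i];zt=np.percentile(q[:,2],95);px=np.argwhere((l==i)&(z>zt-.005))[:,::-1];P=onplane(w,px,zt)
    print(ce[i],st[i,4],'top z',zt.round(4),cv2.minAreaRect((P[:,:2]*1000).astype(np.float32)))
```

```text
at [ 0.5004 -0.1104  0.25  ] head -175.74 z [-0.  0. -1.] -> dxyz cm [4.24 0.16 0.  ] yaw 0.3 t 6.0
rack 7888 ((520.3631591796875, -108.38273620605469), (189.8290252685547, 55.964847564697266), 2.465113878250122)
[285.07597536 151.02874743] 487 top z 0.0905 ((459.9551086425781, -111.08999633789062), (30.439435958862305, 10.541332244873047), 4.105987071990967)
[282.76763485 210.26141079] 723 top z 0.0806 ((518.7274169921875, -108.85348510742188), (26.175609588623047, 25.822547912597656), 4.208385944366455)
[281.00558659 261.54748603] 179 top z 0.0704 ((577.5833740234375, -105.97542572021484), (17.470947265625, 8.419792175292969), 4.19950008392334)
```

View pics/w4.png

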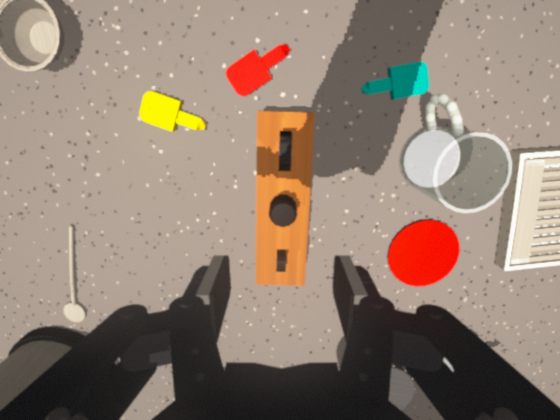

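send_rows(
  steps=[
    {"dx": 2, "dy": 0.2, "dz": 3, "yaw": 1.5, "gripper": 0.6},
    {"dx": 4, "dy": 0.2, "dz": 7, "yaw": 1.5, "gripper": 0.6},
    {"dx": 4, "dy": 0.2, "dz": 11, "yaw": 1.5, "gripper": 0.6},
    {"dx": 4, "dy": 0.2, "dz": 14, "yaw": 1.5, "gripper": 0.6},
    {"dx": 4, "dy": 0.2, "dz": 14, "yaw": 1.5, "gripper": 0.6},
  ],
)

```text
clock: 6.62
tcp_pos: [0.4586, -0.112, 0.1086]
orientation: [0.073, -3.136, -0.001]
contact_force: [0.1, 0.2, 0.5]
grip_width: 0.0508
gripper_force: 0.0
```

Run:
```python
from h import *
go([.460,-.111,.082],182.8)
```

```text
at [ 0.4586 -0.112   0.1086] head -177.33 z [-0.005  0.    -1.   ] -> dxyz cm [-0.15  0.09  2.66] yaw -0.1 t 6.62
```

send_rows(
  steps=[
    {"dx": 0, "dy": 0, "dz": 1.6, "yaw": 0, "gripper": 0.6},
    {"dx": 0, "dy": 0, "dz": 2.7, "yaw": 0, "gripper": 0.6},
    {"dx": 0, "dy": 0, "dz": 2.7, "yaw": 0, "gripper": 0.6},
    {"dx": 0, "dy": 0, "dz": 2.7, "yaw": 0, "gripper": 0.6},
  ],
)

```text
clock: 7.12
tcp_pos: [0.4601, -0.1133, 0.0836]
orientation: [-0.07, 3.14, -0.0]
contact_force: [-0.3, -0.3, 1.1]
grip_width: 0.0513
gripper_force: 0.0
```

send_rows(
  steps=[
    {"dx": 0, "dy": 0, "dz": 0, "yaw": 0, "gripper": 0},
    {"dx": 0, "dy": 0, "dz": 0, "yaw": 0, "gripper": 0},
    {"dx": 0, "dy": 0, "dz": 0, "yaw": 0, "gripper": 0},
    {"dx": 0, "dy": 0, "dz": 0, "yaw": 0, "gripper": 0},
    {"dx": 0, "dy": 0, "dz": 0, "yaw": 0, "gripper": 0},
  ],
  force=60,
)

```text
clock: 7.75
tcp_pos: [0.4601, -0.1123, 0.0835]
orientation: [-0.071, 3.141, 0.002]
contact_force: [-1.2, 5.2, 5.2]
grip_width: 0.0103
gripper_force: 60.1
```

send_rows(
  steps=[
    {"dx": 0, "dy": 0, "dz": -1, "yaw": 0, "gripper": 0},
    {"dx": 0, "dy": 0, "dz": -3, "yaw": 0, "gripper": 0},
    {"dx": 0, "dy": 0, "dz": -6, "yaw": 0, "gripper": 0},
    {"dx": 0, "dy": 0, "dz": -10, "yaw": 0, "gripper": 0},
    {"dx": 0, "dy": 0, "dz": -15, "yaw": 0, "gripper": 0},
  ],
)

```text
clock: 8.38
tcp_pos: [0.4591, -0.1142, 0.2345]
orientation: [0.068, -3.14, 0.002]
contact_force: [0.6, 0.1, -1.5]
grip_width: 0.0104
gripper_force: 59.4
```

send_rows(
  steps=[
    {"dx": 0, "dy": 0, "dz": -5, "yaw": 0, "gripper": 0},
    {"dx": 0, "dy": 0, "dz": -10, "yaw": 0, "gripper": 0},
    {"dx": 0, "dy": 0, "dz": -15, "yaw": 0, "gripper": 0},
    {"dx": 0, "dy": 0, "dz": -16, "yaw": 0, "gripper": 0},
    {"dx": 0, "dy": 0, "dz": -16, "yaw": 0, "gripper": 0},
  ],
)

```text
clock: 9.0
tcp_pos: [0.4597, -0.1139, 0.3935]
orientation: [-0.068, 3.14, -0.001]
contact_force: [0.1, -0.1, -0.6]
grip_width: 0.0106
gripper_force: 59.4
```

Run:
```python
from h import *
go([.493,.318,.40],186.45);o=status.get_obs();print(o['grip_width'],o['gripper_force'])
a=grab('scene');b=grab('side')
# find key blade & head relative to TCP
for n,f in(('a',a),('b',b)):
    c=proj(f,o['tcp_pos']-[0,0,.05])[0].astype(int);print(n,c)
    im=cv2.resize(f['color'][c[1]-30:c[1]+30,c[0]-40:c[0]+40],(400,300),interpolation=cv2.INTER_CUBIC)
    cv2.imwrite('pics/k%s.png'%n,im[:,:,::-1])
A=cv2.imread('pics/ka.png');B=cv2.imread('pics/kb.png');cv2.imwrite('pics/kk.png',np.hstack([A,B]))
```

```text
at [ 0.4597 -0.1139  0.3935] head -177.5 z [ 0.001 -0.    -1.   ] -> dxyz cm [-5.21 43.01 -0.66] yaw -4.0 t 9.0
0.010629027234877055 59.405624717473984
a [230 129]
b [240 197]
```

View pics/kk.png

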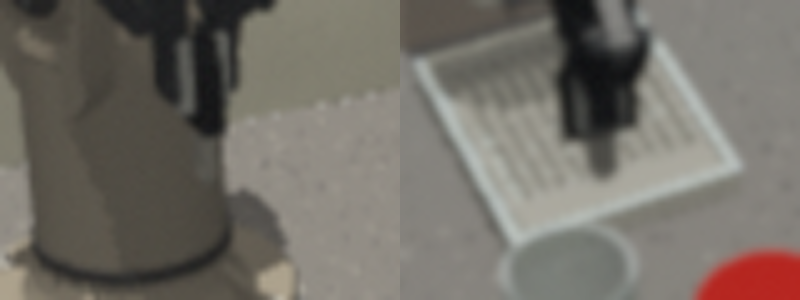

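send_rows(
  steps=[
    {"dx": -1, "dy": 3.5, "dz": 0, "yaw": -1, "gripper": 0},
    {"dx": -2, "dy": 8, "dz": 0, "yaw": -2, "gripper": 0},
    {"dx": -3.3, "dy": 13, "dz": 0, "yaw": -3, "gripper": 0},
    {"dx": -4.5, "dy": 18.5, "dz": 0, "yaw": -4, "gripper": 0},
    {"dx": -6, "dy": 24, "dz": 0, "yaw": -4, "gripper": 0},
  ],
)

```text
clock: 9.72
tcp_pos: [0.5086, 0.1304, 0.3914]
orientation: [0.179, -3.134, 0.002]
contact_force: [0.9, -0.2, 0.2]
grip_width: 0.01
gripper_force: 59.5
```

send_rows(
  steps=[
    {"dx": -1, "dy": 5, "dz": 0, "yaw": 0, "gripper": 0},
    {"dx": -2, "dy": 10, "dz": 0, "yaw": 0, "gripper": 0},
    {"dx": -2.5, "dy": 14, "dz": 0, "yaw": 0, "gripper": 0},
    {"dx": -2.5, "dy": 18, "dz": 0, "yaw": 0, "gripper": 0},
    {"dx": -2.5, "dy": 18, "dz": 0, "yaw": 0, "gripper": 0},
  ],
)

```text
clock: 10.35
tcp_pos: [0.5114, 0.3146, 0.3904]
orientation: [0.189, -3.132, 0.002]
contact_force: [-0.0, -0.4, -0.5]
grip_width: 0.0101
gripper_force: 59.5
```

```bash
cat > lock.py <<'E'
from h import *
f=grab('wrist','w5.png');go([.493,.318,.39],186.45);print(status.get_obs()['joints'].round(2))
hsv=cv2.cvtColor(f['color'],cv2.COLOR_RGB2HSV);V=hsv[...,2]
C=cloud(f);g=lambda r:(np.hypot(C[...,0]-.493,C[...,1]-.319)<r)&(abs(C[...,2]-.25)<.03)
c0=np.argwhere(g(.02)).mean(0)[::-1];print('around',c0)
for th in (60,80,100,120):
    s=((V<th)&g(.013)).astype(np.uint8);n,l,st,ce=cv2.connectedComponentsWithStats(s)
    for i in range(1,n):
        if st[i,4]>20:
            P=onplane(f,np.argwhere(l==i)[:,::-1],.258);print(th,'slot',ce[i].round(1),st[i,4],cv2.minAreaRect((P[:,:2]*1000).astype(np.float32)))
m=(abs(C[...,2]-.258)<.0025)&g(.024)
P=onplane(f,np.argwhere(m)[:,::-1],.258)
print('disc',m.sum(),cv2.minEnclosingCircle((P[:,:2]*1000).astype(np.float32)),P.mean(0).round(4))
E
python3 lock.py
```

```text
at [0.5123 0.312  0.3908] head -173.27 z [-0.003 -0.002 -1.   ] -> dxyz cm [1.85 0.82 0.08] yaw 0.3 t 10.4
[-0.7   0.26  0.06  1.56 -0.02  1.32  1.05]
around [291.25095264 184.43603702]
60 slot [294. 187.] 86 ((493.4819641113281, 321.8755798339844), (13.357446670532227, 4.0384650230407715), 7.428439617156982)
80 slot [294.  187.4] 125 ((493.947265625, 321.553466796875), (14.208086013793945, 4.901369571685791), 7.3848490715026855)
100 slot [294. 187.] 167 ((493.5438232421875, 321.50445556640625), (15.030466079711914, 6.529018878936768), 7.33051061630249)
120 slot [293.7 187. ] 208 ((493.5616455078125, 321.481201171875), (16.691917419433594, 8.099738121032715), 7.272502899169922)
disc 1682 ((492.4249572753906, 322.0198974609375), 19.30768585205078) [0.4924 0.3219 0.258 ]
```

View pics/w5.png

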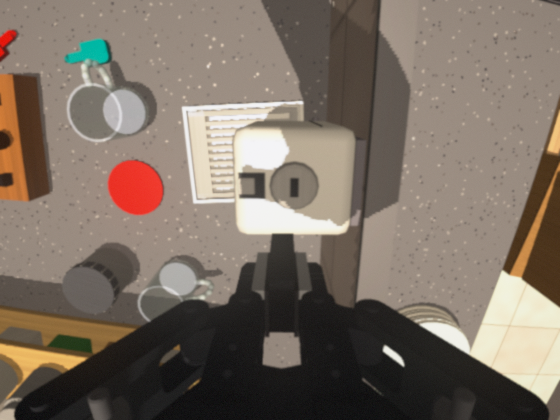

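send_rows(
  steps=[
    {"dx": 0.9, "dy": 0.55, "dz": 0, "yaw": 0, "gripper": 0},
    {"dx": 1.75, "dy": 1.1, "dz": 1, "yaw": 0, "gripper": 0},
    {"dx": 1.75, "dy": 1.1, "dz": 3.5, "yaw": 0, "gripper": 0},
    {"dx": 1.75, "dy": 1.1, "dz": 5.5, "yaw": 0, "gripper": 0},
    {"dx": 1.75, "dy": 1.1, "dz": 5.5, "yaw": 0, "gripper": 0},
  ],
)

```text
clock: 11.02
tcp_pos: [0.4934, 0.3189, 0.3364]
orientation: [0.179, -3.133, 0.003]
contact_force: [-0.1, 0.1, 0.1]
grip_width: 0.0105
gripper_force: 59.4
```

send_rows(
  steps=[
    {"dx": 0, "dy": 0, "dz": 0, "yaw": 0, "gripper": 0},
    {"dx": 0, "dy": 0, "dz": 0, "yaw": 0, "gripper": 0},
  ],
)

```text
clock: 11.28
tcp_pos: [0.4951, 0.3201, 0.3393]
orientation: [-0.179, 3.135, 0.002]
contact_force: [-0.3, 0.3, -1.1]
grip_width: 0.0102
gripper_force: 59.4
```

Run:
```python
from h import *
go([.4935,.3213,.335],186.7)
```

```text
at [0.4951 0.3201 0.3393] head -173.45 z [ 0.001  0.001 -1.   ] -> dxyz cm [0.14 0.14 0.43] yaw -0.1 t 11.28
```

Correct by 1.4 mm each way, then descend slowly.

send_rows(
  steps=[
    {"dx": 0.14, "dy": 0.13, "dz": 0.4, "yaw": 0, "gripper": 0},
    {"dx": 0.14, "dy": 0.13, "dz": 0.9, "yaw": 0, "gripper": 0},
    {"dx": 0.14, "dy": 0.13, "dz": 1.4, "yaw": 0, "gripper": 0},
    {"dx": 0.14, "dy": 0.13, "dz": 1.8, "yaw": 0, "gripper": 0},
    {"dx": 0.14, "dy": 0.13, "dz": 1.8, "yaw": 0, "gripper": 0},
  ],
)

```text
clock: 11.9
tcp_pos: [0.4931, 0.3209, 0.3197]
orientation: [0.18, -3.136, 0.001]
contact_force: [-0.2, -0.4, -1.0]
grip_width: 0.0106
gripper_force: 59.4
```

send_rows(
  steps=[
    {"dx": 0, "dy": 0, "dz": 0.3, "yaw": 0, "gripper": 0},
    {"dx": 0, "dy": 0, "dz": 0.6, "yaw": 0, "gripper": 0},
    {"dx": 0, "dy": 0, "dz": 0.9, "yaw": 0, "gripper": 0},
    {"dx": 0, "dy": 0, "dz": 0.9, "yaw": 0, "gripper": 0},
  ],
)

```text
clock: 12.4
tcp_pos: [0.4931, 0.3212, 0.311]
orientation: [0.18, -3.136, -0.0]
contact_force: [-0.4, -0.2, 0.3]
grip_width: 0.0102
gripper_force: 59.3
```

send_rows(
  steps=[
    {"dx": 0, "dy": 0, "dz": 0.3, "yaw": 0, "gripper": 0},
    {"dx": 0, "dy": 0, "dz": 0.6, "yaw": 0, "gripper": 0},
    {"dx": 0, "dy": 0, "dz": 0.9, "yaw": 0, "gripper": 0},
    {"dx": 0, "dy": 0, "dz": 1.2, "yaw": 0, "gripper": 0},
    {"dx": 0, "dy": 0, "dz": 1.2, "yaw": 0, "gripper": 0},
  ],
)

```text
clock: 13.02
tcp_pos: [0.4924, 0.3216, 0.2991]
orientation: [0.181, -3.135, -0.001]
contact_force: [-4.8, 1.6, 2.8]
grip_width: 0.0099
gripper_force: 60.4
```

send_rows(
  steps=[
    {"dx": 0, "dy": 0, "dz": 0.3, "yaw": 0, "gripper": 0},
    {"dx": 0, "dy": 0, "dz": 0.6, "yaw": 0, "gripper": 0},
    {"dx": 0, "dy": 0, "dz": 0.9, "yaw": 0, "gripper": 0},
    {"dx": 0, "dy": 0, "dz": 0.9, "yaw": 0, "gripper": 0},
  ],
)

```text
clock: 13.52
tcp_pos: [0.4925, 0.3216, 0.2913]
orientation: [0.181, -3.136, -0.002]
contact_force: [-7.6, 0.6, 10.0]
grip_width: 0.0099
gripper_force: 61.4
```

send_rows(
  steps=[
    {"dx": 0, "dy": 0, "dz": 0.2, "yaw": 2, "gripper": 0},
    {"dx": 0, "dy": 0, "dz": 0.3, "yaw": -2, "gripper": 0},
    {"dx": 0, "dy": 0, "dz": 0.3, "yaw": 0, "gripper": 0},
    {"dx": 0, "dy": 0, "dz": 0.3, "yaw": 0, "gripper": 0},
  ],
)

```text
clock: 14.02
tcp_pos: [0.4926, 0.3218, 0.2911]
orientation: [-0.18, 3.136, 0.004]
contact_force: [-13.5, -3.1, 25.7]
grip_width: 0.01
gripper_force: 64.1
```

send_rows(
  steps=[
    {"dx": 0.1, "dy": 0, "dz": -0.2, "yaw": 3, "gripper": 0},
    {"dx": 0.1, "dy": 0, "dz": -0.2, "yaw": 10, "gripper": 0},
    {"dx": 0.1, "dy": 0, "dz": -0.2, "yaw": 18, "gripper": 0},
    {"dx": 0.1, "dy": 0, "dz": -0.2, "yaw": 25, "gripper": 0},
    {"dx": 0.1, "dy": 0, "dz": -0.2, "yaw": 25, "gripper": 0},
  ],
  force=80,
)

```text
clock: 14.65
tcp_pos: [0.4919, 0.3226, 0.2913]
orientation: [0.503, 3.101, 0.005]
contact_force: [-6.3, 0.5, 14.2]
grip_width: 0.0101
gripper_force: 79.3
```

Run:
```python
from h import *
go([.4935,.3213,.2915]);o=status.get_obs();print(o['contact_force'],o['moment'],o['joints'].round(2))
```

```text
at [0.4919 0.3226 0.2913] head 161.56 z [ 0.001  0.003 -1.   ] -> dxyz cm [-0.19 -0.07 -0.02] yaw 0 t 14.65
[-6.34827306  0.53555348 14.24213209] [0.25443675 1.74895296 0.00198016] [-0.78  0.3   0.12  1.74 -0.04  1.1   0.6 ]
```

send_rows(
  steps=[
    {"dx": 0, "dy": 0, "dz": 0, "yaw": 7, "gripper": 0},
    {"dx": 0, "dy": 0, "dz": 0, "yaw": 14, "gripper": 0},
    {"dx": 0, "dy": 0, "dz": 0, "yaw": 21, "gripper": 0},
    {"dx": 0, "dy": 0, "dz": 0, "yaw": 28, "gripper": 0},
    {"dx": 0, "dy": 0, "dz": 0, "yaw": 35, "gripper": 0},
  ],
)

```text
clock: 15.28
tcp_pos: [0.492, 0.3237, 0.2913]
orientation: [-1.415, -2.804, -0.008]
contact_force: [-5.5, 5.2, 11.9]
grip_width: 0.0102
gripper_force: 78.9
```

send_rows(
  steps=[
    {"dx": 0, "dy": 0, "dz": 0, "yaw": 7, "gripper": 0},
    {"dx": 0, "dy": 0, "dz": 0, "yaw": 14, "gripper": 0},
    {"dx": 0, "dy": 0, "dz": 0, "yaw": 21, "gripper": 0},
    {"dx": 0, "dy": 0, "dz": 0, "yaw": 28, "gripper": 0},
    {"dx": 0, "dy": 0, "dz": 0, "yaw": 28, "gripper": 0},
  ],
)

```text
clock: 15.9
tcp_pos: [0.4925, 0.3245, 0.2913]
orientation: [-2.047, -2.381, -0.01]
contact_force: [-4.3, 7.2, 10.7]
grip_width: 0.0099
gripper_force: 78.7
```

Run:
```python
from h import *
go([.4935,.3213,.2915]);o=status.get_obs();print(o['contact_force'],o['moment'],o['joints'].round(2))
```

```text
at [0.4925 0.3245 0.2913] head 98.63 z [ 0.003  0.006 -1.   ] -> dxyz cm [-0.33  0.05 -0.02] yaw 0 t 15.9
[-4.30558118  7.16512449 10.69119579] [1.584999   1.0510625  0.07612979] [-0.93  0.31  0.31  1.75 -0.11  1.1  -0.44]
```

send_rows(
  steps=[
    {"dx": 0, "dy": 0, "dz": 0, "yaw": 5, "gripper": 0},
    {"dx": 0, "dy": 0, "dz": 0, "yaw": 10, "gripper": 0},
    {"dx": 0, "dy": 0, "dz": 0, "yaw": 10, "gripper": 0},
  ],
)

```text
clock: 16.27
tcp_pos: [0.4933, 0.3246, 0.2914]
orientation: [-2.247, -2.194, -0.012]
contact_force: [-1.4, 7.3, 8.1]
grip_width: 0.01
gripper_force: 78.4
```

Run:
```python
from h import *
go([.4935,.3213,.2915]);o=status.get_obs();print(o['contact_force'],o['moment'],o['joints'].round(2))
```

```text
at [0.4933 0.3246 0.2914] head 88.64 z [ 0.005  0.007 -1.   ] -> dxyz cm [-0.33  0.03 -0.01] yaw 0 t 16.27
[-1.41291228  7.31945467  8.09215532] [1.78813792 0.42708055 0.00773079] [-0.95  0.31  0.34  1.75 -0.12  1.1  -0.6 ]
```

send_rows(
  steps=[
    {"dx": 0, "dy": 0, "dz": 0, "yaw": 3, "gripper": 0},
    {"dx": 0, "dy": 0, "dz": 0, "yaw": 6, "gripper": 0},
    {"dx": 0, "dy": 0, "dz": 0, "yaw": 6, "gripper": 0},
  ],
)

```text
clock: 16.65
tcp_pos: [0.4935, 0.3246, 0.2914]
orientation: [-2.357, -2.074, -0.013]
contact_force: [-0.8, 7.6, 8.6]
grip_width: 0.0094
gripper_force: 78.3
```

Run:
```python
from h import *
go([.4935,.3213,.2915]);o=status.get_obs();print(o['contact_force'],o['moment'])
a=grab('scene');b=grab('side');w=grab('wrist')
x=cv2.resize(a['color'][105:165,335:415],(400,300),interpolation=cv2.INTER_CUBIC)
y=cv2.resize(b['color'][95:155,180:260],(400,300),interpolation=cv2.INTER_CUBIC)
z=cv2.resize(w['color'],(400,300))
c=cv2.resize(w['color'][130:280,180:380],(400,300),interpolation=cv2.INTER_CUBIC)
cv2.imwrite('pics/t1.png',np.vstack([np.hstack([x,y]),np.hstack([z,c])])[:,:,::-1])
```

```text
at [0.4935 0.3246 0.2914] head 82.69 z [ 0.005  0.007 -1.   ] -> dxyz cm [-0.33  0.05 -0.01] yaw 0 t 16.65
[-0.79680139  7.6074966   8.57155999] [1.83421529 0.34712482 0.30875422]
```

View pics/t1.png

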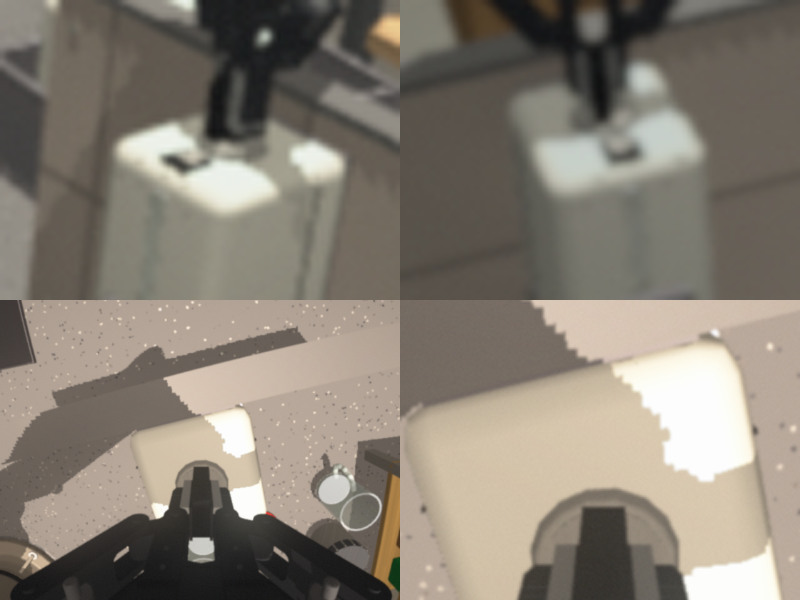

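send_rows(
  steps=[
    {"dx": 0, "dy": 0, "dz": 0, "yaw": 1, "gripper": 0},
    {"dx": 0, "dy": 0, "dz": 0, "yaw": 1, "gripper": 0},
    {"dx": 0, "dy": 0, "dz": 0, "yaw": 1, "gripper": 0},
    {"dx": 0, "dy": 0, "dz": 0, "yaw": 1, "gripper": 0},
    {"dx": 0, "dy": 0, "dz": 0, "yaw": 1, "gripper": 0},
  ],
)

```text
clock: 17.42
tcp_pos: [0.4935, 0.3246, 0.2914]
orientation: [-2.374, -2.055, -0.013]
contact_force: [-1.1, 8.0, 8.8]
grip_width: 0.0097
gripper_force: 78.4
```

Run:
```python
from h import *
go([.4935,.3213,.2915])
for _ in range(4):
    w=grab('wrist');o=status.get_obs();print(o['contact_force'].round(1),o['moment'].round(3),o['grip_width'])
```

```text
at [0.4935 0.3246 0.2914] head 81.74 z [ 0.005  0.007 -1.   ] -> dxyz cm [-0.33  0.05 -0.01] yaw 0 t 17.43
[-0.4  7.7  7.4] [1.833 0.286 0.367] 0.010324999381537664
[-0.6  7.9  7.8] [1.855 0.317 0.469] 0.009554005509983863
[-0.9  7.4  7.3] [1.832 0.315 0.484] 0.00999946448679859
[-0.9  7.7  7.5] [1.853 0.278 0.356] 0.010343795483855634
```

The hand has turned 105° against a steady yaw moment of 0.36–0.48 N m, well above the 0.08 N m spring, so the lock is at its stop. The key head is seated on the face.

```bash
python3 -c "
from bench import workorder
print(workorder.hand_in())"
```

```text
the job is handed in; nothing more can be done
None
```

I pressed the grille level, pushed the wide-headed key fully home and turned it clockwise to its stop; the arm is still gripping it against the spring, and the job was handed in at about 17.6 s of the 72 s allowed.

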